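# Tomatoes into the pan, turned clear of the hob

### The job

Tip the two cherry tomatoes out of the flared measuring cup into the shallow pan, and stand the cup upright on the counter again, let go. Then lift the pan by its handle a hand's breadth (about 10 cm) straight up off the board and, staying over the board, turn it level through a quarter turn so that the handle points to the side away from the hob, square across the board's stripes, with both tomatoes staying in the middle of the pan. Finish holding the pan there, level and still in the air; leave everything else alone.

Things in the scene. Friction and masses are not known exactly. Their poses are not given: they have to be found in the camera images.
- pan: Shallow dished pan of dark steel with one straight black handle. Rim 196 mm across, 42 mm high; inside it is a shallow cone sloping down 14 degrees from all round to a small flat middle (24 mm across, 8 mm above its underside), with a steeper outer rim, so balls gather in the middle while it is level. Mass about 280 g. Origin: centre of the underside, which starts on the board. z up; the handle points along the pan's -x.
- pan_grip (a point): Place to hold the pan's handle, on its centre line, 150 mm from the pan's axis and 36 mm above the pan's underside. The handle is a bar 18 mm wide (along the pan's y) and 16 mm tall, straight and level, from 90 to 215 mm from the pan's axis. The first 50 mm outside the rim and everything beneath the bar are free.
- cup: Flared steel measuring cup (a small cone-sided pot) with one straight steel handle, holding the two tomatoes at the start. Outside 60 mm across at the base, 112 mm at the rim, 55 mm tall, 3 mm wall, 4 mm base; the wall leans out 25 degrees, so the tomatoes roll out when the cup is tipped 75 to 85 degrees. Mass about 160 g. Origin: centre of the underside, standing on the counter at the start, to the left or right of the board. z up; the handle points along the cup's -x.
- cup_grip (a point): Place to hold the cup's handle, on its centre line, 120 mm from the cup's axis and 47 mm above its underside. The handle is a bar 16 mm wide (along the cup's y) and 14 mm tall, straight and level, from 50 to 175 mm from the cup's axis.
- tomato0: Cherry tomato, a ball 30 mm across, about 16 g; origin at its centre. It starts in the cup.
- tomato1: The other cherry tomato, the same; origin at its centre. It starts in the cup.
- board: Striped wooden chopping board, fixed, 260 mm (its x) by 240 mm (its y) and 18 mm thick, the stripes running along x. Origin: centre of the underside, on the counter; its top is 18 mm up. At the start the pan stands in the middle of it with the handle along the board's -x.
- hob: Fixed two-ring hob with a lidded aluminium pot on it, 440 x 295 mm and 86 mm tall (195 mm with the pot), standing at the left or the right side of the counter. Origin: centre of its underside, on the counter. The dish drainer, white with wire hoops, is at the opposite side.
- jar: Bystander, to be left alone: white storage jar with a wooden lid, 72 wide, 105 tall (mm); origin at its underside on the counter.
- sponge: Bystander, to be left alone: yellow-green sponge, 70 x 110 x 35 (mm); origin at its underside on the counter.
- onion: Bystander, to be left alone: red onion, 68 wide, 66 tall (mm); origin at its underside on the counter.
- tumbler: Bystander, to be left alone: clear empty tumbler, 70 wide at the mouth, 100 tall (mm); origin at its underside on the counter.
- spoon: Bystander, to be left alone: steel spoon lying flat on the counter.
- garlic: Bystander, to be left alone: garlic bulb, 52 wide, 50 tall (mm); origin at its underside on the counter.
- spice: Bystander, to be left alone: small amber bottle, 40 wide, 90 tall (mm); origin at its underside on the counter.
There are look-alikes about, which are no part of the job. There is more than one size of the cup; the one meant has the size given above.

How it is judged:
By the outcome, as a careful person would: the job done as asked, in the order asked, and still so for the second after the job is handed in, while the arm keeps its last pose, push and grip.
It also fails if it takes over 72 s, if anything falls off the work surface, if the arm or the gripper's body presses on something with over 40 N, if the wrist force passes 120 N, or if a joint passes its speed limit or range.

### The arm

A 6-joint arm with a two-finger parallel gripper is mounted at the origin on the work surface. World frame = base frame: x ahead of the robot, y to its left, z up, the work surface at z = 0. Lengths are in m, angles in rad, forces in N, time in s.
With the tool pointing down it reaches from about 0.275 to 0.725 m from the base axis. Payload 5.6 kg.
Tool frame: the origin (TCP) lies on the centre line of the jaws, within the pads' length; the fingertips stand 11 mm ahead of it and the grasp point (between the pads) lies 8 mm behind it; z points along the fingers, y is the line along which they close (so a half turn about z gives the same grasp; the last joint's range is limited). The gripper opens to 85 mm and grips with 20 to 120 N. Pads are 22 mm wide; open, the fingers measure 114 mm over their backs; the gripper's body (76 mm by 85 mm) begins 54 mm behind the grasp point. The pads swing forward as they close: fully open they stand 13 mm farther back than shut.
Start: joints at [-0.934, 0.255, 0.108, 0, -1.424, -0.285], TCP at [0.19, -0.516, 0.242] pointing down, gripper open.
Joint ranges: [-2.95, 2.95], [-1.21, 1.97], [-1.09, 1.5], [-2.87, 1.71], [-2.94, -0.07], [-3.05, 3.05]. Speed limits (rad/s): [2.57, 2.57, 3.14, 3.14, 3.14, 3.14].

### API

Orientations are given as a 3x3 rotation matrix whose columns are the frame's x, y, z axes.
In Python, from rig import ctrl gives the robot as it stands. The module is installed in compiled form; this text tells all that it offers.
- The arm moves only by the shell command python3 -m pendant 'ROWS'. ROWS is JSON, a list that holds one entry, the list of rows, each a list of 7 numbers: the closure in counts, from 0 (fully open) to 255 (shut), then the shift along the tool's x, y, z in cm, then the turn, a rotation vector about the tool's x, y, z in rad. A call has 1 to 10 rows; each row shifts and turns the commanded pose from where the row before left it, along the tool's axes as they then stand; what a row does not reach is not made up. A row lasts 1/12 s, in which the tool goes at most 41.7 mm and 7.16 degrees, less where a joint would pass 70% of its speed; a pose out of reach is approached as far as the arm can. A call is refused whole if a number of a shift passes 4.17 or a number of a turn 0.125, either way. A call with a gripper value outside its range is refused whole. The fingers move at their own pace and stop on an object; the grip force is fixed at half the most. Time passes only in rows, so rows that do not move let the fingers close. It gives the time, the measured TCP pose, the force, the opening and the grip force at its end, in the units of the state.
- ctrl.state(): the state, without advancing time (a new reading comes with each control period).
- ctrl.camera(name): name is "side" or "top" or "wrist"; returns the picture (480x640x3 uint8, red, green, blue); there is no depth.
- ctrl.camera_params(name): a dict with "K" (3x3 intrinsics, pixels), "eye" and "rotation" of the camera in the world. Camera axes: x right, y up, looking along -z (the intrinsics and any distortion apply to the point x, -y, -z); pixel columns grow to the right and rows downward; lengths in m; the calibration is good to about 2 mm. The wrist camera is an equidistant fisheye: a pixel r from the principal point sees the ray r / f radians off the axis. A picture is of the moment at which its call begins: read the wrist's pose just before it. camera_params takes no time and is no camera call; for the wrist camera it gives the pose at the moment of the call.
- ctrl.job_done(): hands the job in; it is judged then, once.
The state is a dict: "time": time; "joints": joint angles; "dq": joint speeds; "tau": joint torques, N m; "tool_pos": TCP position; "tcp_rot": TCP orientation; "contact_force": force on the tool from outside, world axes, zero at the start; "torque": the same for the moment, N m; "finger_gap": finger opening in m; "grip_force": force on a finger pad.
Only numpy, scipy, OpenCV 4.12 (cv2) and the standard library are available. Lean on these libraries where they do the work, as an engineer would, in place of code of your own. Each camera call takes 0.05 s, during which the arm holds its last target. There are 200 camera calls.

## Working session

There is one attempt and no reset: what is moved stays moved. The work goes in short steps, Python scripts to look and compute and a shell command to move; the robot and the scene stay as the last step left them, time stands still between calls to the robot, and variables do not carry over. Pictures are saved under pics/ and viewed, at most 10 in all, crops included, and the job is handed in when it is done.

```bash
mkdir -p pics; python3 - <<'E'
from rig import ctrl
import cv2,numpy as np
for n in("top","side","wrist"):
    im=ctrl.camera(n); np.save(f"pics/{n}0.npy",im); cv2.imwrite(f"pics/{n}0.png",im[:,:,::-1])
    p=ctrl.camera_params(n); print(n,{k:np.round(v,4).tolist() if not isinstance(v,str) else v for k,v in p.items()})
s=ctrl.state(); print(s)
E
```

```text
top {'K': [[611.6828, 0.0, 328.1576], [0.0, 611.6828, 243.497], [0.0, 0.0, 1.0]], 'eye': [0.3195, -0.0079, 1.8559], 'rotation': [[-0.0018, 0.9933, -0.1157], [-1.0, -0.0024, -0.0051], [-0.0054, 0.1157, 0.9933]]}
side {'K': [[545.6031, 0.0, 321.424], [0.0, 545.6031, 236.8878], [0.0, 0.0, 1.0]], 'eye': [-0.3055, 0.8451, 1.16], 'rotation': [[-0.7076, 0.4831, -0.5157], [-0.7066, -0.488, 0.5123], [-0.0042, 0.7269, 0.6867]]}
wrist {'K': [[371.6483, 0.0, 318.2745], [0.0, 371.6483, 236.7805], [0.0, 0.0, 1.0]], 'eye': [0.1099, -0.5446, 0.3739], 'rotation': [[-0.3444, -0.8878, -0.3052], [0.9388, -0.3251, -0.1137], [0.0017, -0.3257, 0.9455]]}
{'time': 0.15, 'joints': array([-9.34425546e-01,  2.55615795e-01,  1.07308769e-01, -3.14362524e-04,
       -1.42389456e+00, -2.84605734e-01]), 'dq': array([-2.53074805e-04, -1.87315764e-03,  3.09799397e-03,  2.69054130e-03,
        1.11822075e-03, -1.19072969e-06]), 'tau': array([-1.46394992e-03, -3.86938369e+01,  2.38080955e+01,  5.36670327e+00,
       -4.57566261e-03, -9.18047078e-06]), 'tool_pos': array([ 0.18942558, -0.51598158,  0.24160987]), 'tcp_rot': array([[-9.38781920e-01, -3.44511487e-01, -5.85007809e-04],
       [-3.44511971e-01,  9.38781004e-01,  1.31499130e-03],
       [ 9.61646107e-05,  1.43603225e-03, -9.99998964e-01]]), 'contact_force': array([0.08290776, 0.02633271, 0.67082565]), 'torque': array([0.00161749, 0.02459252, 0.021059  ]), 'grip_force': 0.0, 'finger_gap': 0.08530381168582242}
```

View pics/top0.png

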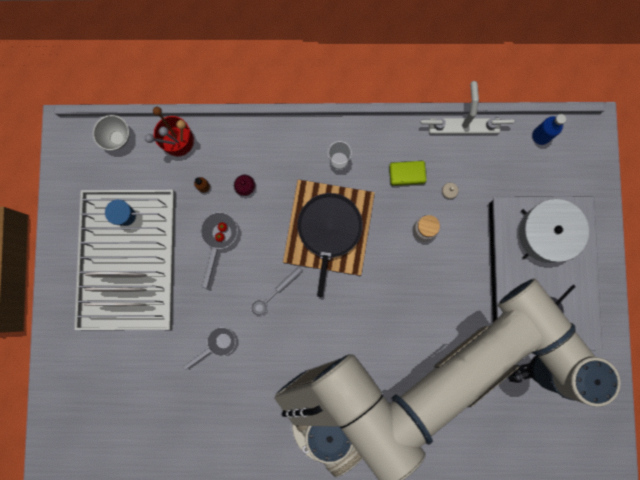

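View pics/side0.png

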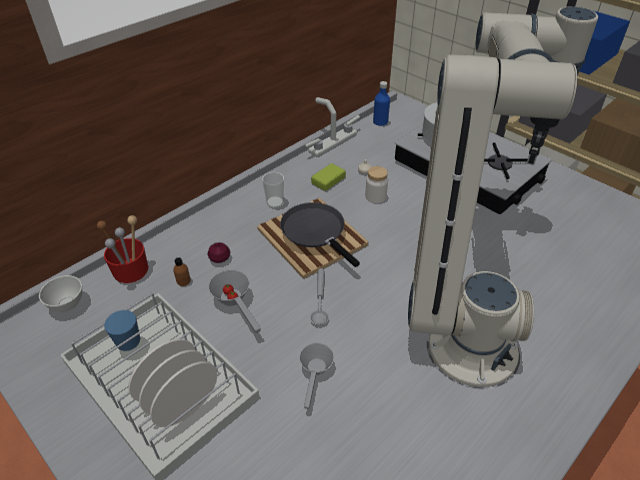

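The top view has the full cup at (218,230) with its handle running to (207,285). The empty, smaller look-alike is at (222,342). The pan is at (329,225) with its handle down to (321,295). The hob is on the right (-y), so the final handle direction is +y. I'll enlarge both views to pick points.

```bash
python3 - <<'E'
import cv2,numpy as np
for n,(x0,x1,y0,y1) in dict(top=(190,380,175,305),side=(200,370,195,335)).items():
    im=np.load(f"pics/{n}0.npy")[y0:y1,x0:x1,::-1]
    im=cv2.resize(im,None,fx=4,fy=4,interpolation=cv2.INTER_CUBIC)
    im=cv2.convertScaleAbs(im,alpha=1.4)
    for x in range(x0,x1,20): cv2.putText(im,str(x),((x-x0)*4,10),0,.35,(0,255,255),1); cv2.line(im,((x-x0)*4,12),((x-x0)*4,18),(0,255,255),1)
    for y in range(y0+5,y1,20): cv2.putText(im,str(y),(0,(y-y0)*4+4),0,.35,(0,255,255),1); cv2.line(im,(26,(y-y0)*4),(32,(y-y0)*4),(0,255,255),1)
    cv2.imwrite(f"pics/{n}z.png",im)
E
```

```text
(no output)
```

View pics/topz.png

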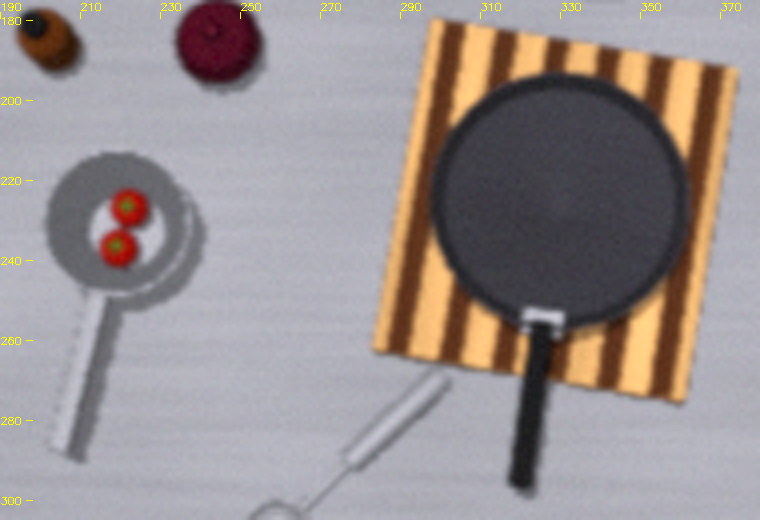

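View pics/sidez.png

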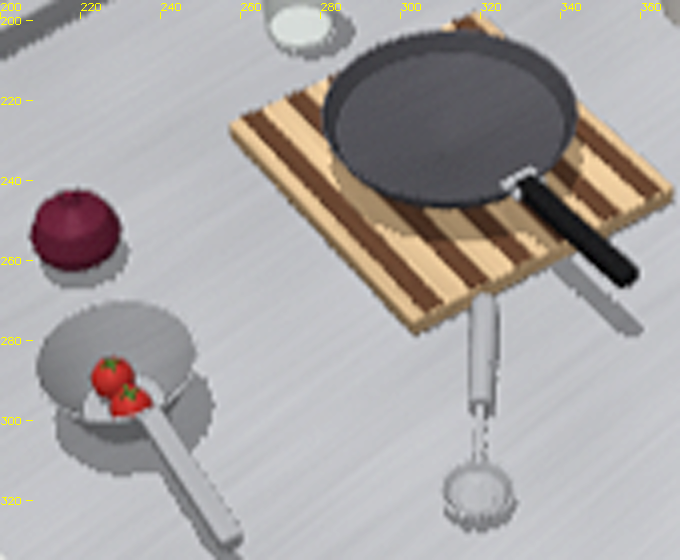

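The zooms show these features (px/4 plus the crop offset), which I'll triangulate across the two views:

| Feature | Top view | Side view |
|---|---|---|
| Cup rim centre | (219.0,230.5) | (229,285.2) |
| Cup handle end | (205.5,286.2) | (257,328.7) |
| Pan rim centre | (330.2,225.2) | (312.5,224.5) |
| Pan handle end | (320.2,296.7) | (356.5,262.5) |

```bash
cat > h.py <<'E'
from rig import ctrl
import numpy as np, cv2
def ray(n,u,v,p=None):
    p=p or ctrl.camera_params(n); K=np.array(p["K"])
    x=(u-K[0,2])/K[0,0]; y=(v-K[1,2])/K[1,1]
    if n=="wrist":
        r=np.hypot(x,y); s=np.sin(r)/max(r,1e-9); d=np.array([x*s,-y*s,-np.cos(r)])
    else: d=np.array([x,-y,-1.])
    d=np.array(p["rotation"])@d
    return np.array(p["eye"]),d/np.linalg.norm(d)
def plane(n,u,v,z,p=None):
    e,d=ray(n,u,v,p); return e+d*(z-e[2])/d[2]
def tri(*rs):
    A=sum(np.eye(3)-np.outer(d,d) for e,d in rs); b=sum((np.eye(3)-np.outer(d,d))@e for e,d in rs)
    X=np.linalg.solve(A,b); return X,max(np.linalg.norm(np.cross(X-e,d)) for e,d in rs)
def proj(n,X,p=None):
    p=p or ctrl.camera_params(n); K=np.array(p["K"]); c=np.array(p["rotation"]).T@(np.array(X)-p["eye"])
    a=np.array([c[0],-c[1]]); 
    if n=="wrist": r=np.hypot(*a); q=a/r*np.arctan2(r,-c[2])
    else: q=a/-c[2]
    return q*K[0,0]+K[:2,2]
E
python3 - <<'E'
from h import *
np.set_printoptions(precision=4,suppress=True)
for nm,a,b in [("cup rim",(219,230.5),(229,285.2)),("cup hstart",(214.2,249.2),(236.2,298.7)),("cup hend",(205.5,286.2),(257,328.7)),("pan rim",(330.2,225.2),(312.5,224.5)),("pan hs",(325.5,255.5),(331.2,241.2)),("pan hend",(320.2,296.7),(356.5,262.5))]:
    print(nm,*tri(ray("top",*a),ray("side",*b)))
for nm,a,z in [("cup rim",(219,230.5),.055),("cup hs",(214.2,249.2),.054),("cup hend",(205.5,286.2),.054),("pan rim",(330.2,225.2),.06),("pan hs",(325.5,255.5),.062),("pan hend",(320.2,296.7),.062)]: print(nm,plane("top",*a,z))
B=np.array([plane("top",190+x/4,175+y/4,.018)[:2] for x,y in [(432,18),(739,68),(686,404),(373,352)]])
print(B,B.mean(0)); e=(B[0]+B[1]-B[2]-B[3])/2; print("board x dir",np.degrees(np.arctan2(e[1],e[0])),np.linalg.norm(e))
for nm,u,v,z in [("onion",244,185,.03),("spice",201,185,.05),("spoon end",301,268,.01),("spoon bowl",260,308,.005),("jar",428,226,.1),("small cup",222,342,.04)]: print(nm,plane("top",u,v,z))
E
```

```text
cup rim [0.5704 0.3277 0.0502] 0.0010466417306592988
cup hstart [0.5161 0.3426 0.0511] 0.0036858320821229152
cup hend [0.4058 0.3661 0.0466] 0.0024392563409743615
pan rim [ 0.5858 -0.004   0.0491] 0.0011417976382858779
pan hs [0.4943 0.0096 0.05  ] 0.0003824245874954593
pan hend [0.3747 0.027  0.0597] 0.0033728133707034247
cup rim [0.569 0.326 0.055]
cup hs [0.5132 0.3394 0.054 ]
cup hend [0.4036 0.3629 0.054 ]
pan rim [ 0.5833 -0.0048  0.06  ]
pan hs [0.4929 0.0093 0.062 ]
pan hend [0.3719 0.0249 0.062 ]
[[ 0.7312  0.0936]
 [ 0.6916 -0.141 ]
 [ 0.435  -0.0984]
 [ 0.4747  0.1371]] [ 0.5831 -0.0022]
board x dir -9.515709255296136 0.2600934589370125
onion [0.7119 0.2572 0.03  ]
spice [0.708  0.3838 0.05  ]
spoon end [0.4601 0.0839 0.01  ]
spoon bowl [0.34   0.2073 0.005 ]
jar [ 0.5744 -0.2882  0.1   ]
small cup [0.2405 0.3137 0.04  ]
```

The cup's axis is at (0.569,0.326) with its x at -12.6°, so the grip is about (0.452,0.352,0.047). The pan's axis is at (0.583,-0.004) with the board's x at -9.5°, so the grip is about (0.435,0.019,0.054). Next I'll work out the approach to a hover above the cup's handle.

```bash
cat >> h.py <<'E'
from scipy.spatial.transform import Rotation as Ro
def down(psi,roll=0): # tool = (x, -y, -z) of an object with yaw psi deg, then rolled about its x
    return (Ro.from_euler('z',psi,degrees=True)*Ro.from_euler('x',roll,degrees=True)).as_matrix()@np.diag([1,-1,-1.])
def plan(p1,R1,n,p0=None,R0=None):
    s=ctrl.state(); p0=s["tool_pos"] if p0 is None else p0; R0=s["tcp_rot"] if R0 is None else R0
    w=(Ro.from_matrix(R0).inv()*Ro.from_matrix(R1)).as_rotvec(); p0=np.array(p0);p1=np.array(p1)
    for k in range(n):
        R=R0@Ro.from_rotvec(w*k/n).as_matrix()
        d=R.T@(p1-p0)/n*100
        print(np.round(np.r_[d,w/n],2).tolist())
    return p1,R1
E
python3 - <<'E'
from h import *
a=plan([.42,-.08,.26],down(-75),12); print(); plan([.452,.352,.16],down(-12.6),12,*a)
E
```

```text
[-3.06, 2.75, -0.15, 0.0, 0.0, -0.12]
[-3.37, 2.35, -0.15, 0.0, 0.0, -0.12]
[-3.63, 1.92, -0.15, 0.0, 0.0, -0.12]
[-3.84, 1.46, -0.15, 0.0, 0.0, -0.12]
[-3.99, 0.97, -0.15, 0.0, 0.0, -0.12]
[-4.08, 0.47, -0.15, 0.0, 0.0, -0.12]
[-4.11, -0.03, -0.15, 0.0, 0.0, -0.12]
[-4.07, -0.54, -0.15, 0.0, 0.0, -0.12]
[-3.98, -1.04, -0.15, 0.0, 0.0, -0.12]
[-3.82, -1.52, -0.15, 0.0, 0.0, -0.12]
[-3.6, -1.98, -0.15, 0.0, 0.0, -0.12]
[-3.33, -2.4, -0.15, 0.0, 0.0, -0.12]

[-3.41, -1.19, 0.83, 0.0, 0.0, -0.09]
[-3.29, -1.49, 0.83, 0.0, 0.0, -0.09]
[-3.14, -1.79, 0.83, 0.0, 0.0, -0.09]
[-2.96, -2.06, 0.83, 0.0, 0.0, -0.09]
[-2.76, -2.32, 0.83, 0.0, 0.0, -0.09]
[-2.54, -2.56, 0.83, 0.0, 0.0, -0.09]
[-2.3, -2.78, 0.83, 0.0, 0.0, -0.09]
[-2.04, -2.98, 0.83, 0.0, 0.0, -0.09]
[-1.76, -3.15, 0.83, 0.0, 0.0, -0.09]
[-1.47, -3.3, 0.83, 0.0, 0.0, -0.09]
[-1.16, -3.42, 0.83, 0.0, 0.0, -0.09]
[-0.85, -3.51, 0.83, 0.0, 0.0, -0.09]
```

```bash
python3 -m pendant '[[[0,-3.1,2.7,-0.2,0,0,-0.12],[0,-3.4,2.3,-0.2,0,0,-0.12],[0,-3.6,1.9,-0.2,0,0,-0.12],[0,-3.8,1.5,-0.2,0,0,-0.12],[0,-4.0,1.0,-0.1,0,0,-0.12],[0,-4.1,0.5,-0.1,0,0,-0.12],[0,-4.1,0,-0.1,0,0,-0.12],[0,-4.1,-0.5,-0.1,0,0,-0.12],[0,-4.0,-1.0,0,0,0,-0.12],[0,-3.8,-1.5,0,0,0,-0.12]]]'
python3 -m pendant '[[[0,-3.6,-2.0,0,0,0,-0.12],[0,-3.3,-2.4,0,0,0,-0.12],[0,-3.4,-1.2,0.5,0,0,-0.09],[0,-3.3,-1.5,0.5,0,0,-0.09],[0,-3.1,-1.8,0.5,0,0,-0.09],[0,-3.0,-2.1,0.5,0,0,-0.09],[0,-2.8,-2.3,0.5,0,0,-0.09],[0,-2.5,-2.6,0.8,0,0,-0.09],[0,-2.3,-2.8,0.8,0,0,-0.09],[0,-2.0,-3.0,0.8,0,0,-0.09]]]'
python3 - <<'E'
from h import *
s=ctrl.state(); print(s["time"],s["tool_pos"],s["joints"]); plan([.452,.352,.14],down(-12.6),6)
E
```

```text
time: 0.98
tool_pos: [0.3864, -0.1538, 0.2545]
tcp_rot: [[-0.013, -1.0, 0.001], [-1.0, 0.013, 0.0], [-0.0, -0.001, -1.0]]
contact_force: [2.0, -0.3, -1.2]
finger_gap: 0.0858
grip_force: 0.0
time: 1.82
tool_pos: [0.4621, 0.2041, 0.2048]
tcp_rot: [[0.811, -0.585, -0.0], [-0.585, -0.811, 0.0], [-0.0, 0.0, -1.0]]
contact_force: [0.9, -0.0, 0.6]
finger_gap: 0.0853
grip_force: 0.0
1.8167 [0.46213837 0.20411878 0.20483675] [ 7.26411000e-01  1.81724272e-01 -8.17165997e-02 -1.28420680e-04
 -1.30741131e+00  2.19411903e-01]
[-1.58, -1.9, 1.08, 0.0, 0.0, -0.07]
[-1.45, -2.0, 1.08, 0.0, 0.0, -0.07]
[-1.31, -2.1, 1.08, 0.0, 0.0, -0.07]
[-1.16, -2.18, 1.08, 0.0, 0.0, -0.07]
[-1.01, -2.25, 1.08, 0.0, 0.0, -0.07]
[-0.86, -2.32, 1.08, 0.0, 0.0, -0.07]
```

```bash
python3 -m pendant '[[[0,-1.6,-1.9,1,0,0,-0.07],[0,-1.5,-2,1,0,0,-0.07],[0,-1.3,-2.1,1,0,0,-0.07],[0,-1.2,-2.2,1,0,0,-0.07],[0,-1,-2.3,1,0,0,-0.07],[0,-0.8,-2.3,1,0,0,-0.07],[0,0,0,0,0,0,0]]]'
python3 - <<'E'
from h import *
s=ctrl.state();p=ctrl.camera_params("wrist"); im=ctrl.camera("wrist"); cv2.imwrite("pics/w1.png",im[:,:,::-1])
import pickle; pickle.dump((p,im),open("pics/w1.pkl","wb"))
print(s["time"],s["tool_pos"],s["joints"],s["tcp_rot"])
for X in([.452,.352,.047],[.4036,.363,.054],[.513,.339,.054]): print(proj("wrist",X,p))
E
```

```text
time: 2.4
tool_pos: [0.4508, 0.3536, 0.1421]
tcp_rot: [[0.979, -0.203, -0.003], [-0.203, -0.979, -0.002], [-0.003, 0.003, -1.0]]
contact_force: [-0.8, -0.3, 0.3]
finger_gap: 0.0853
grip_force: 0.0
2.4 [0.45075834 0.35356166 0.14205321] [ 0.93724508  0.3511882  -0.01571829 -0.00131718 -1.20781679  0.43004963] [[ 0.97926522 -0.20255523 -0.00331701]
 [-0.20256365 -0.97926607 -0.00243563]
 [-0.00275488  0.00305703 -0.99999153]]
[320.46554458 241.21111813]
[318.97171533 312.75565209]
[321.34978919 145.48515413]
```

View pics/w1.png

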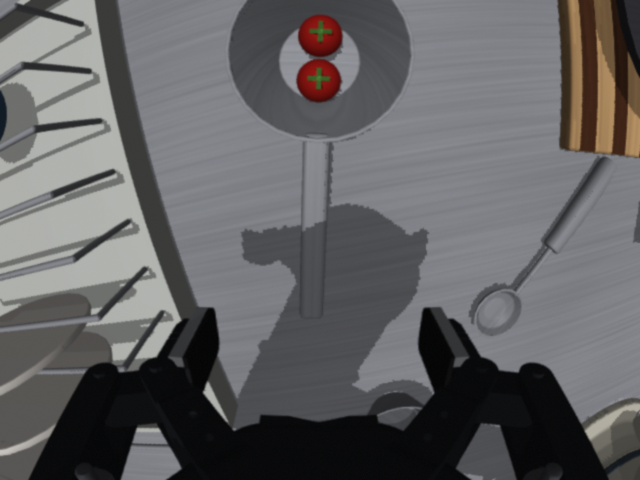

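The wrist view shows the cup's handle from (315,143) to its end at (312,316), about 6 px left of the prediction. The drainer is clear on the left.

```bash
python3 - <<'E'
from h import *
import pickle; p,im=pickle.load(open("pics/w1.pkl","rb"))
a=plane("wrist",315,145,.054,p);b=plane("wrist",312,316,.054,p); print(a,b,np.degrees(np.arctan2(*(a-b)[1::-1])))
print("tri end",tri(ray("wrist",312,316,p),ray("top",205.5,286.2),ray("side",257,328.7)))
print("rim",plane("wrist",320,52,.055,p), "tri",tri(ray("wrist",315,143,p),ray("top",214.2,249.2),ray("side",236.2,298.7)))
u=(a-b)/np.linalg.norm(a-b); g=b+u*.055; print("grip",g)
plan([g[0],g[1],.039],down(np.degrees(np.arctan2(u[1],u[0]))),5)
E
```

```text
[0.51404208 0.34260154 0.054     ] [0.40200693 0.36822852 0.054     ] -12.884207922248564
tri end (array([0.40326868, 0.36718027, 0.05219548]), np.float64(0.0038892948239140756))
rim [0.56760136 0.32854234 0.055     ] tri (array([0.51558922, 0.34260433, 0.05175999]), np.float64(0.003946415329153617))
grip [0.45562218 0.35596454 0.054     ]
[0.08, -0.1, 2.08, 0.0, 0.0, 0.0]
[0.07, -0.1, 2.08, 0.0, 0.0, 0.0]
[0.07, -0.1, 2.08, 0.0, 0.0, 0.0]
[0.07, -0.1, 2.08, 0.0, 0.0, 0.0]
[0.07, -0.1, 2.08, 0.0, 0.0, 0.0]
```

```bash
python3 -m pendant '[[[0,0.2,-0.2,2.1,0,0,0.02],[0,0,-0.1,2.1,0,0,0],[0,0,-0.1,2.1,0,0,0],[0,0,0,2.1,0,0,0],[0,0,0,1.9,0,0,0],[0,0,0,0,0,0,0],[255,0,0,0,0,0,0],[255,0,0,0,0,0,0],[255,0,0,0,0,0,0],[255,0,0,0,0,0,0]]]'
python3 -m pendant '[[[255,0,0,0,0,0,0],[255,0,0,0,0,0,0],[255,0,0,0,0,0,0],[255,0,0,0,0,0,0],[255,0,0,0,0,0,0]]]'
```

```text
time: 3.28
tool_pos: [0.4557, 0.355, 0.0438]
tcp_rot: [[0.974, -0.228, 0.002], [-0.228, -0.974, 0.002], [0.001, -0.002, -1.0]]
contact_force: [-0.2, -0.6, -0.4]
finger_gap: 0.039
grip_force: 0.0
time: 3.7
tool_pos: [0.4551, 0.3548, 0.0427]
tcp_rot: [[0.974, -0.228, 0.001], [-0.228, -0.974, 0.001], [0.0, -0.001, -1.0]]
contact_force: [-1.7, 0.5, 3.2]
finger_gap: 0.0146
grip_force: 61.5
```

```bash
python3 -m pendant '[[[255,0,0,-1,0,0,0],[255,0,0,-2,0,0,0],[255,0,0,-3,0,0,0],[255,0,0,-3,0,0,0],[255,0.2,0.5,-3,0,0,0],[255,0.4,1,-2,0,0,0],[255,0.6,1.6,-1,0,0,0],[255,0.8,2.4,0,0,0,0],[255,0.9,2.7,0,0,0,0],[255,0.9,2.7,0,0,0,0]]]'
python3 -m pendant '[[[255,0.9,2.7,0,0,0,0],[255,0.9,2.7,0,0,0,0],[255,0.9,2.7,0,0,0,0],[255,0.8,2.1,0,0,0,0],[255,0.6,1.3,0,0,0,0],[255,0.2,0.5,0,0,0,0],[255,0,0,0,0,0,0]]]'
python3 - <<'E'
from h import *
s=ctrl.state();print(s["joints"],s["tool_pos"])
im=ctrl.camera("side"); cv2.imwrite("pics/s2.png",im[100:400,150:550,::-1])
E
```

```text
time: 4.53
tool_pos: [0.4662, 0.2375, 0.1912]
tcp_rot: [[0.974, -0.228, -0.003], [-0.228, -0.974, -0.001], [-0.002, 0.002, -1.0]]
contact_force: [1.0, -0.7, -1.5]
finger_gap: 0.0149
grip_force: 60.8
time: 5.12
tool_pos: [0.481, 0.1112, 0.1915]
tcp_rot: [[0.973, -0.23, -0.002], [-0.23, -0.973, -0.001], [-0.002, 0.001, -1.0]]
contact_force: [-0.8, -0.1, -1.7]
finger_gap: 0.0147
grip_force: 60.8
[ 5.44925400e-01  1.67894279e-01 -1.33401697e-01 -5.04619691e-04
 -1.27182055e+00  7.93733743e-01] [0.48095032 0.11117374 0.19146431]
```

View pics/s2.png

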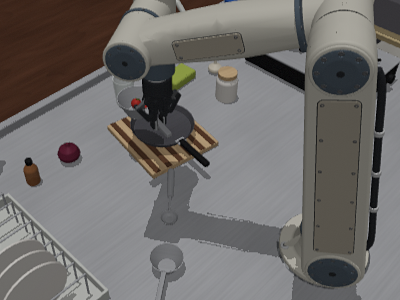

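The cup is level over the board's left part at crop (140,100), with its tomatoes in it. I'll start tipping in stages.

```bash
python3 -m pendant '[[[255,0,0,0,0.06,0,0],[255,0,0,0,0.1,0,0],[255,0,0,0,0.1,0,0],[255,0,0,0,0.1,0,0],[255,0,0,0,0.08,0,0],[255,0,0,0,0.04,0,0],[255,0,0,0,0,0,0]]]'
python3 - <<'E'
from h import *
s=ctrl.state();print(s["joints"],s["tool_pos"])
plan([.483,.085,.16],down(-13.2,60),8)
E
```

```text
time: 5.75
tool_pos: [0.4811, 0.1122, 0.1915]
tcp_rot: [[0.973, -0.205, 0.104], [-0.23, -0.863, 0.451], [-0.002, -0.463, -0.887]]
contact_force: [-0.1, 0.1, -2.2]
finger_gap: 0.0146
grip_force: 60.8
[ 0.20917292  0.10109836 -0.13790605 -0.47495171 -1.15938481  1.28436814] [0.48109822 0.11219498 0.19146984]
[0.1, 0.47, 0.2, 0.07, 0.0, -0.0]
[0.1, 0.48, 0.16, 0.07, 0.0, -0.0]
[0.1, 0.49, 0.13, 0.07, 0.0, -0.0]
[0.1, 0.5, 0.09, 0.07, 0.0, -0.0]
[0.1, 0.51, 0.06, 0.07, 0.0, -0.0]
[0.1, 0.51, 0.02, 0.07, 0.0, -0.0]
[0.1, 0.51, -0.01, 0.07, 0.0, -0.0]
[0.1, 0.51, -0.05, 0.07, 0.0, -0.0]
```

```bash
python3 -m pendant '[[[255,0.1,0.5,0.2,0.06,0,0],[255,0.1,0.5,0.2,0.07,0,0],[255,0.1,0.5,0.1,0.07,0,0],[255,0.1,0.5,0.1,0.07,0,0],[255,0.1,0.5,0.1,0.07,0,0],[255,0.1,0.5,0,0.07,0,0],[255,0.1,0.5,0,0.07,0,0],[255,0,0.3,0,0.05,0,0],[255,0,0,0,0,0,0],[255,0,0,0,0,0,0]]]'
python3 - <<'E'
from h import *
s=ctrl.state();print(s["joints"],s["tool_pos"])
im=ctrl.camera("top"); c=cv2.resize(im[150:330,200:440,::-1],None,fx=3,fy=3); cv2.imwrite("pics/t3.png",c)
E
```

```text
time: 6.58
tool_pos: [0.4828, 0.087, 0.1609]
tcp_rot: [[0.974, -0.125, 0.191], [-0.228, -0.52, 0.824], [-0.003, -0.845, -0.534]]
contact_force: [-0.2, 0.1, -2.6]
finger_gap: 0.0148
grip_force: 61.0
[-0.28167235  0.30269885 -0.15646879 -1.03671039 -1.37372329  1.98746808] [0.48275602 0.08699661 0.16087562]
```

View pics/t3.png

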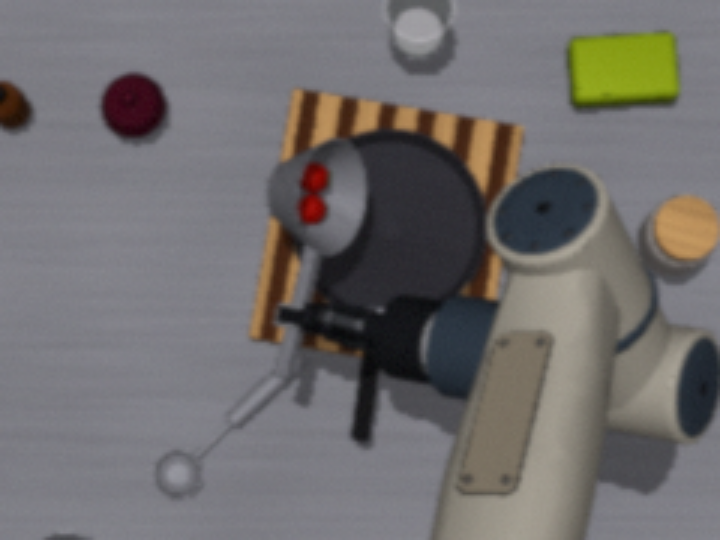

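At 57° of tip both tomatoes are still in the cup at crop (313,190), and its lip is over the pan at (365,195). The arm's elbow is close to the jar at (685,228), so I'll check the clearance from the side.

```bash
python3 - <<'E'
from h import *
im=ctrl.camera("side"); c=cv2.resize(im[110:290,210:450,::-1],None,fx=3,fy=3); cv2.imwrite("pics/s3.png",c)
E
```

```text
(no output)
```

View pics/s3.png

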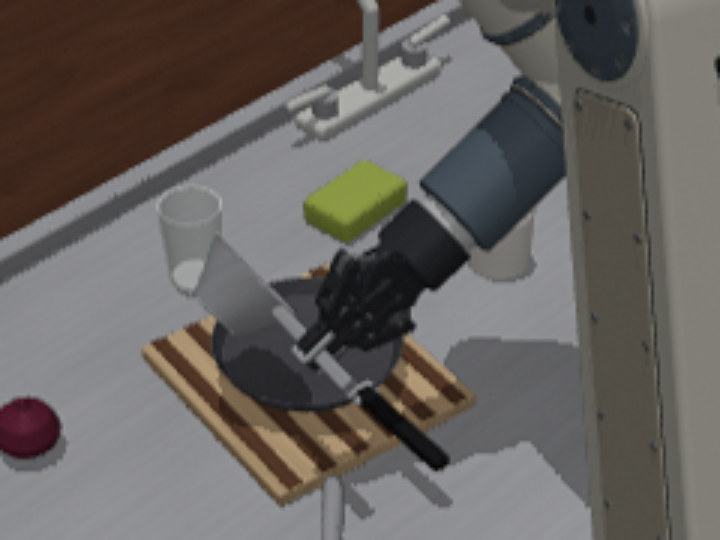

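```bash
python3 - <<'E'
from h import *
print(tri(ray("top",382.7,220),ray("side",409,120)))
for z in(.15,.2,.25,.3,.35): print(z,plane("top",200+700/3,150+390/3,z),plane("top",200+655/3,150+300/3,z),plane("top",200+480/3,150+340/3,z))
E
```

```text
(array([ 0.48357733, -0.16878915,  0.40075615]), np.float64(0.07198586480082236))
0.15 [ 0.41512385 -0.29191596  0.15      ] [ 0.49925422 -0.25174143  0.15      ] [ 0.46214465 -0.08803771  0.15      ]
0.2 [ 0.41232145 -0.28359193  0.2       ] [ 0.493986  -0.2445949  0.2      ] [ 0.4579641  -0.08568925  0.2       ]
0.25 [ 0.40951905 -0.2752679   0.25      ] [ 0.48871778 -0.23744837  0.25      ] [ 0.45378354 -0.08334079  0.25      ]
0.3 [ 0.40671665 -0.26694388  0.3       ] [ 0.48344956 -0.23030184  0.3       ] [ 0.44960298 -0.08099234  0.3       ]
0.35 [ 0.40391425 -0.25861985  0.35      ] [ 0.47818134 -0.22315531  0.35      ] [ 0.44542242 -0.07864388  0.35      ]
```

The tool's line puts the wrist at z of about 0.2 or more at 80°, well above the jar's 0.105, so I'll go on tipping.

```bash
python3 -m pendant '[[[255,0,0,0,0.05,0,0],[255,0,0,0,0.05,0,0],[255,0,0,0,0.05,0,0],[255,0,0,0,0.05,0,0],[255,0,0,0,0.05,0,0],[255,0,0,0,0.05,0,0],[255,0,0,0,0.05,0,0],[255,0,0,0,0.05,0,0],[255,0,0,0,0,0,0],[255,0,0,0,0,0,0]]]'
cat > tom.py <<'E'
from h import *
s=ctrl.state();print(s["joints"],s["tool_pos"],s["contact_force"])
for n in("top","side"):
    im=ctrl.camera(n); h=cv2.cvtColor(im,cv2.COLOR_RGB2HSV)
    m=((h[...,0]<8)|(h[...,0]>174))&(h[...,1]>190)&(h[...,2]>90); m[:180]=0 if n=="top" else m[:180]; m=m.astype(np.uint8)
    k,_,st,c=cv2.connectedComponentsWithStats(m)
    for i in range(1,k):
        if 15<st[i,4]<400 and 180<c[i][0]<420: print(n,st[i,4],c[i].round(1), plane(n,*c[i],.045)[:2].round(3))
E
python3 tom.py
```

```text
time: 7.52
tool_pos: [0.4831, 0.0877, 0.1619]
tcp_rot: [[0.974, -0.037, 0.223], [-0.226, -0.159, 0.961], [-0.0, -0.987, -0.163]]
contact_force: [0.0, 0.5, -0.3]
finger_gap: 0.0149
grip_force: 61.1
[-0.46366002  0.54237722 -0.1735881  -1.29263365 -1.63760076  2.31524487] [0.48310189 0.08765386 0.16190595] [ 0.01597847  0.54771067 -0.34930979]
top 56 [332.6 220.6] [ 0.599 -0.012]
top 61 [329.8 230.9] [ 0.568 -0.004]
```

Both tomatoes are in the pan, at (332.6,220.6) and (329.8,230.9) around the centre (330,225). I'll untip the cup and return it.

```bash
python3 -m pendant '[[[255,0,0,0.5,-0.06,0,0],[255,0,-0.5,0.5,-0.11,0,0],[255,0,-0.5,0.5,-0.12,0,0],[255,0,-0.5,0.5,-0.12,0,0],[255,0,-0.5,0,-0.12,0,0],[255,0,-0.5,0,-0.12,0,0],[255,0,0,0,-0.12,0,0],[255,0,0,0,-0.12,0,0],[255,0,0,0,-0.12,0,0],[255,0,0,0,-0.12,0,0]]]'
python3 -m pendant '[[[255,0,0,0,-0.12,0,0],[255,0,-0.3,0,-0.1,0,0],[255,0,-0.6,0,-0.05,0,0],[255,0,-1,0,0,0,0],[255,0,-1,0,0,0,0]]]'
python3 - <<'E'
from h import *
s=ctrl.state();print(s["joints"]); plan([.455,.355,.15],down(-13.2),10)
E
python3 tom.py
```

```text
time: 8.45
tool_pos: [0.4902, 0.1175, 0.1824]
tcp_rot: [[0.974, -0.217, 0.069], [-0.227, -0.937, 0.266], [0.007, -0.275, -0.961]]
contact_force: [-1.5, -1.9, -2.7]
finger_gap: 0.0147
grip_force: 60.9
time: 8.87
tool_pos: [0.4959, 0.1465, 0.1804]
tcp_rot: [[0.974, -0.226, 0.003], [-0.226, -0.974, 0.013], [0.0, -0.013, -1.0]]
contact_force: [0.4, -0.3, -1.6]
finger_gap: 0.0144
grip_force: 60.9
[ 0.58423685  0.21359349 -0.10163568 -0.00936602 -1.24574602  0.76141435]
[-0.87, -1.93, 0.33, -0.0, -0.0, 0.0]
[-0.87, -1.93, 0.33, -0.0, -0.0, 0.0]
[-0.87, -1.93, 0.32, -0.0, -0.0, 0.0]
[-0.87, -1.93, 0.32, -0.0, -0.0, 0.0]
[-0.87, -1.94, 0.32, -0.0, -0.0, 0.0]
[-0.87, -1.94, 0.32, -0.0, -0.0, 0.0]
[-0.87, -1.94, 0.31, -0.0, -0.0, 0.0]
[-0.87, -1.94, 0.31, -0.0, -0.0, 0.0]
[-0.87, -1.94, 0.31, -0.0, -0.0, 0.0]
[-0.87, -1.94, 0.31, -0.0, -0.0, 0.0]
[ 0.58423685  0.21359349 -0.10163568 -0.00936602 -1.24574602  0.76141435] [0.49585886 0.14652374 0.18036155] [ 0.38827698 -0.32052716 -1.57933115]
top 55 [332.4 220.5] [ 0.6   -0.011]
top 60 [330.2 231. ] [ 0.568 -0.005]
side 93 [313.5 226.3] [ 0.582 -0.003]
```

```bash
python3 -m pendant '[[[255,-0.9,-2,0.3,0,0,0],[255,-0.9,-2,0.3,0,0,0],[255,-0.9,-2,0.3,0,0,0],[255,-0.9,-2,0.3,0,0,0],[255,-0.9,-2,0.3,0,0,0],[255,-0.9,-2,0.3,0,0,0],[255,-0.9,-2,0.3,0,0,0],[255,-0.8,-2,0.3,0,0,0],[255,-0.8,-1.9,0.3,0,0,0],[255,-0.7,-1.5,0.3,0,0,0]]]'
python3 -m pendant '[[[255,0,0,1.5,-0.005,0,0],[255,0,0,3,0,0,0],[255,0,0,3,0,0,0],[255,0,0,2,0,0,0],[255,0,0,0,0,0,0],[255,0,0,0,0,0,0]]]'
```

```text
time: 9.8
tool_pos: [0.457, 0.354, 0.152]
tcp_rot: [[0.973, -0.229, 0.002], [-0.229, -0.973, 0.012], [-0.0, -0.012, -1.0]]
contact_force: [-0.2, -0.0, -1.5]
finger_gap: 0.0149
grip_force: 60.9
time: 10.3
tool_pos: [0.4571, 0.3529, 0.0565]
tcp_rot: [[0.973, -0.229, 0.0], [-0.229, -0.973, 0.004], [-0.001, -0.004, -1.0]]
contact_force: [1.1, 0.7, -1.2]
finger_gap: 0.0152
grip_force: 60.9
```

```bash
python3 -m pendant '[[[255,0,0,0.6,0,0,0],[255,0,0,0.4,0,0,0],[255,0,0,0.2,0,0,0],[255,0,0,0,0,0,0]]]'; python3 -m pendant '[[[255,0,0,0.1,0,0,0],[255,0,0,0.1,0,0,0],[255,0,0,0,0,0,0]]]'
```

```text
time: 10.63
tool_pos: [0.4571, 0.3539, 0.0449]
tcp_rot: [[0.974, -0.228, 0.001], [-0.228, -0.974, 0.005], [0.0, -0.006, -1.0]]
contact_force: [-0.0, -0.0, -2.0]
finger_gap: 0.0148
grip_force: 60.9
time: 10.88
tool_pos: [0.4572, 0.3542, 0.0432]
tcp_rot: [[0.974, -0.227, 0.002], [-0.227, -0.974, 0.006], [0.001, -0.006, -1.0]]
contact_force: [-1.2, 1.6, 0.1]
finger_gap: 0.0148
grip_force: 61.2
```

Touchdown. I'll open the gripper and rise.

```bash
python3 -m pendant '[[[255,0,0,0.1,0,0,0],[180,0,0,0,0,0,0],[100,0,0,0,0,0,0],[80,0,0,0,0,0,0],[80,0,0,0,0,0,0],[80,0,0,0,0,0,0]]]'; python3 -m pendant '[[[80,0,0,-1,0,0,0],[80,0,0,-2,0,0,0],[80,0,0,-4,0,0,0],[80,0,0,-4,0,0,0],[80,0,0,0,0,0,0]]]'
python3 - <<'E'
from h import *
s=ctrl.state(); im=ctrl.camera("side"); c=im[240:360,180:300,::-1]; cv2.imwrite("pics/s4.png",cv2.resize(c,None,fx=4,fy=4,interpolation=2))
# hover over pan grip
c0=np.array([.5833,-.0045]);th=np.radians(-9.2); g=c0-.15*np.array([np.cos(th),np.sin(th)]); print(g)
plan([*g,.15],down(-9.2),12)
E
```

```text
time: 11.38
tool_pos: [0.4571, 0.3538, 0.0416]
tcp_rot: [[0.974, -0.228, 0.001], [-0.228, -0.974, 0.005], [0.0, -0.005, -1.0]]
contact_force: [-0.3, -0.2, -0.2]
finger_gap: 0.0585
grip_force: 0.0
time: 11.8
tool_pos: [0.4607, 0.356, 0.1616]
tcp_rot: [[0.974, -0.226, 0.014], [-0.227, -0.974, 0.015], [0.01, -0.017, -1.0]]
contact_force: [0.6, 0.9, 1.0]
finger_gap: 0.0586
grip_force: 0.0
[0.43522956 0.01948218]
[0.44, 2.77, 0.03, -0.0, -0.0, -0.01]
[0.43, 2.77, 0.03, -0.0, -0.0, -0.01]
[0.41, 2.78, 0.03, -0.0, -0.0, -0.01]
[0.39, 2.78, 0.04, -0.0, -0.0, -0.01]
[0.38, 2.78, 0.04, -0.0, -0.0, -0.01]
[0.36, 2.78, 0.04, -0.0, -0.0, -0.01]
[0.35, 2.79, 0.05, -0.0, -0.0, -0.01]
[0.33, 2.79, 0.05, -0.0, -0.0, -0.01]
[0.31, 2.79, 0.05, -0.0, -0.0, -0.01]
[0.3, 2.79, 0.06, -0.0, -0.0, -0.01]
[0.28, 2.79, 0.06, -0.0, -0.0, -0.01]
[0.27, 2.79, 0.06, -0.0, -0.0, -0.01]
```

View pics/s4.png

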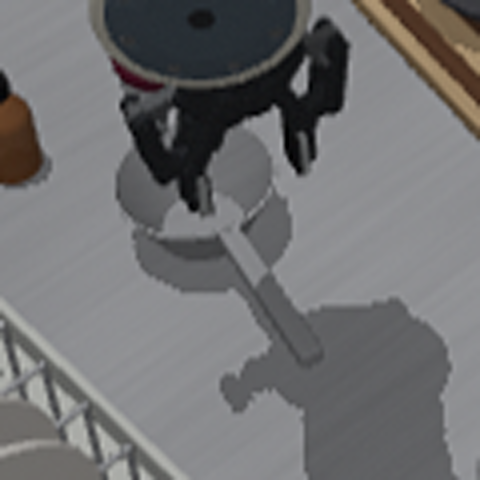

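The cup stands upright at its old place, around (195,200) in the crop, and is released. Now the pan.

```bash
python3 -m pendant '[[[80,0.4,2.8,0,0,0,-0.01],[80,0.4,2.8,0,0,0,-0.01],[80,0.4,2.8,0,0,0,-0.01],[80,0.4,2.8,0,0,0,-0.01],[80,0.4,2.8,0,0,0,-0.01],[80,0.4,2.8,0,0,0,-0.01],[80,0.3,2.8,0,0,0,-0.01],[80,0.3,2.8,0,0,0,0],[80,0.3,2.8,0,0,0,0],[80,0.3,2.8,0,0,0,0]]]'
python3 -m pendant '[[[80,0.3,2.8,0,0,0,0],[80,0.3,2.5,0,0,0,0],[80,0,0,0.3,0,0,0],[80,0,0,0,0,0,0]]]'
cat > hand.py <<'E'
from h import *
s=ctrl.state();p=ctrl.camera_params("wrist"); im=ctrl.camera("wrist").astype(int); np.save("pics/w5.npy",im)
print(s["tool_pos"],np.degrees(np.arctan2(s["tcp_rot"][1,0],s["tcp_rot"][0,0])))
for v in range(100,330,12):  # dark runs near the handle's column
    d=im[v].max(1)<45; e=np.flatnonzero(np.diff(np.r_[0,d,0])); 
    print(v,[(a,b) for a,b in zip(e[::2],e[1::2]) if b-a>8 and 200<(a+b)/2<440])
for X in([.4352,.0195,.062],[.371,.03,.062],[.49,.0105,.062]): print(proj("wrist",X,p))
E
python3 hand.py
```

```text
time: 12.68
tool_pos: [0.4394, 0.0701, 0.1504]
tcp_rot: [[0.987, -0.159, 0.001], [-0.159, -0.987, 0.005], [0.0, -0.005, -1.0]]
contact_force: [0.9, -1.2, 0.4]
finger_gap: 0.0583
grip_force: 0.0
time: 13.02
tool_pos: [0.4369, 0.0172, 0.1467]
tcp_rot: [[0.987, -0.162, 0.001], [-0.162, -0.987, 0.005], [-0.0, -0.005, -1.0]]
contact_force: [0.4, 0.0, 0.0]
finger_gap: 0.0586
grip_force: 0.0
[0.43688068 0.01720756 0.14670098] -9.300358446958398
100 []
112 [(np.int64(202), np.int64(214))]
124 []
136 []
148 []
160 [(np.int64(302), np.int64(328))]
172 [(np.int64(301), np.int64(329))]
184 [(np.int64(301), np.int64(331))]
196 [(np.int64(302), np.int64(331))]
208 [(np.int64(302), np.int64(330))]
220 [(np.int64(302), np.int64(330))]
232 [(np.int64(303), np.int64(330))]
244 [(np.int64(303), np.int64(330))]
256 [(np.int64(303), np.int64(330))]
268 [(np.int64(304), np.int64(331))]
280 [(np.int64(304), np.int64(331))]
292 [(np.int64(305), np.int64(331))]
304 [(np.int64(305), np.int64(331))]
316 [(np.int64(213), np.int64(224)), (np.int64(238), np.int64(251)), (np.int64(306), np.int64(331)), (np.int64(387), np.int64(400)), (np.int64(413), np.int64(424))]
328 [(np.int64(208), np.int64(219)), (np.int64(233), np.int64(252)), (np.int64(306), np.int64(331)), (np.int64(386), np.int64(405)), (np.int64(418), np.int64(429))]
[316.50771761 252.51450598]
[316.72390324 338.57594516]
[316.41568855 163.9383259 ]
```

```bash
python3 - <<'E'
from h import *
p=ctrl.camera_params("wrist")
a=plane("wrist",315.3,172,.062,p);b=plane("wrist",318.3,316,.062,p); u=(a-b)/np.linalg.norm(a-b); print(a,b,np.degrees(np.arctan2(u[1],u[0])))
q=.4352; g=b+u*(q-b[0])/u[0]; print(g)
plan([g[0],g[1],.046],down(np.degrees(np.arctan2(u[1],u[0]))),5)
im=np.load("pics/w5.npy"); ys=[v for v in range(150,470) if im[v,314:322].max()<45]; print(ys[0],ys[-1])
e=(ys[-1]); print("tri end",tri(ray("wrist",318.5,e,p),ray("top",320.2,296.7),ray("side",356.5,262.5)))
E
```

```text
[0.48563381 0.01273586 0.062     ] [0.389494  0.0265755 0.062    ] -8.191639806781273
[0.4352     0.01999597 0.062     ]
[-0.05, -0.02, 2.02, -0.0, 0.0, -0.0]
[-0.05, -0.03, 2.02, -0.0, 0.0, -0.0]
[-0.05, -0.03, 2.02, -0.0, 0.0, -0.0]
[-0.04, -0.03, 2.02, -0.0, 0.0, -0.0]
[-0.04, -0.03, 2.02, -0.0, 0.0, -0.0]
157 469
tri end (array([0.35102849, 0.04113159, 0.12823302]), np.float64(0.031365804161394194))
```

```bash
python3 -m pendant '[[[80,-0.2,-0.2,2,0,0,-0.02],[80,0,-0.1,2,0,0,0],[80,0,0,2,0,0,0],[80,0,0,2,0,0,0],[80,0,0,1.9,0,0,0],[80,0,0,0.3,0,0,0],[80,0,0,0,0,0,0]]]'
```

```text
time: 13.65
tool_pos: [0.4354, 0.0224, 0.0443]
tcp_rot: [[0.99, -0.138, -0.001], [-0.138, -0.99, 0.004], [-0.002, -0.003, -1.0]]
contact_force: [-0.0, 1.0, 0.6]
finger_gap: 0.0588
grip_force: 0.0
```

```bash
python3 -m pendant '[[[150,0,0,0,0,0,0],[190,0,0,0,0,0,0],[255,0,0,0,0,0,0],[255,0,0,0,0,0,0],[255,0,0,0,0,0,0],[255,0,0,0,0,0,0],[255,0,0,0,0,0,0],[255,0,0,0,0,0,0]]]'; python3 tom.py
```

```text
time: 14.32
tool_pos: [0.4364, 0.0221, 0.0454]
tcp_rot: [[0.99, -0.139, 0.002], [-0.139, -0.99, 0.005], [0.001, -0.005, -1.0]]
contact_force: [-1.7, -0.5, 3.4]
finger_gap: 0.0171
grip_force: 58.7
[ 0.40845248  0.20201052 -0.50799862 -0.0050935  -0.85689615  1.02594855] [0.43639756 0.02210461 0.04536277] [-1.67551989 -0.45700088  3.38324681]
top 60 [332.  220.5] [ 0.6  -0.01]
top 58 [329.5 230.9] [ 0.568 -0.003]
side 90 [313.6 227.4] [0.578 0.   ]
```

```bash
python3 -m pendant '[[[255,0,0,-0.2,0,0,0],[255,0,0,-0.4,0,0,0],[255,0,0,-0.6,0,0,0],[255,0,0,-0.8,0,0,0],[255,0,0,-0.8,0,0,0],[255,0,0,-0.8,0,0,0],[255,0,0,-0.8,0,0,0],[255,0,0,-0.8,0,0,0],[255,0,0,-0.8,0,0,0],[255,0,0,-0.8,0,0,0]]]'; python3 -m pendant '[[[255,0,0,-0.8,0,0,0],[255,0,0,-0.8,0,0,0],[255,0,0,-0.7,0,0,0],[255,0,0,-0.5,0,0,0],[255,0,0,-0.3,0,0,0],[255,0,0,-0.1,0,0,0],[255,0,0,0,0,0,0],[255,0,0,0,0,0,0]]]'; python3 tom.py; python3 - <<'E'
from h import *
im=ctrl.camera("side"); c=cv2.resize(im[130:330,220:440,::-1],None,fx=3,fy=3,interpolation=2); cv2.imwrite("pics/s6.png",c)
E
```

```text
time: 15.25
tool_pos: [0.4359, 0.0217, 0.1139]
tcp_rot: [[0.99, -0.139, 0.001], [-0.139, -0.99, 0.005], [0.001, -0.005, -1.0]]
contact_force: [0.4, -0.3, -3.8]
finger_gap: 0.0171
grip_force: 58.7
time: 15.92
tool_pos: [0.4356, 0.0215, 0.1446]
tcp_rot: [[0.99, -0.139, 0.0], [-0.139, -0.99, 0.005], [-0.0, -0.005, -1.0]]
contact_force: [0.1, -0.2, -3.2]
finger_gap: 0.0172
grip_force: 58.6
[ 0.40750664  0.08713942 -0.35240244 -0.00465747 -1.12903897  1.02537349] [0.4356469  0.02149641 0.14462717] [ 0.11865721 -0.17666376 -3.17396903]
top 63 [330.7 216. ] [ 0.613 -0.006]
top 63 [329.  227.3] [ 0.579 -0.001]
side 99 [312.5 205.1] [ 0.656 -0.071]
```

```bash
python3 - <<'E'
from h import *
a=tri(ray("top",330.75,225.7),ray("side",313.6,227.4)); b=tri(ray("top",329.85,221.65),ray("side",312.5,205.1)); print(a,b,b[0]-a[0])
# rim: far-left/right dark extremes along the board's rows
for n,f in(("top","pics/top0.npy"),("side","pics/side0.npy"),("top",None),("side",None)):
    im=(np.load(f) if f else ctrl.camera(n)).astype(int)
    m=((im.max(2)<80)&(im.max(2)-im.min(2)<22)).astype(np.uint8)
    y0,y1,x0,x1=(170,300,285,375) if n=="top" else (160,260,270,375)
    M=np.zeros_like(m);M[y0:y1,x0:x1]=m[y0:y1,x0:x1]; M=cv2.morphologyEx(M,cv2.MORPH_OPEN,np.ones((9,9)))
    c=max(cv2.findContours(M,0,1)[0],key=cv2.contourArea); h=cv2.convexHull(c)
    print(n,f,cv2.fitEllipse(h),cv2.boundingRect(c))
E
```

```text
(array([ 0.58528884, -0.00638263,  0.03621051]), np.float64(6.572719338620971e-06)) (array([ 0.58418484, -0.00348523,  0.12733289]), np.float64(0.0006680701841678495)) [-0.00110399  0.0028974   0.09112238]
top pics/top0.npy ((329.6788635253906, 224.7932586669922), (63.80567932128906, 65.50748443603516), 109.6144790649414) (298, 194, 65, 62)
side pics/side0.npy ((311.90045166015625, 224.440185546875), (44.63353729248047, 63.20659255981445), 89.0727310180664) (281, 203, 63, 44)
top None ((328.8773193359375, 220.2061767578125), (64.94375610351562, 69.40225219726562), 95.9557113647461) (295, 188, 68, 62)
side None ((325.9326171875, 197.96047973632812), (59.00395202636719, 92.25057983398438), 77.03633880615234) (279, 169, 84, 58)
```

```bash
cat > lvl.py <<'E'
from h import *
def toms(n):
    p=ctrl.camera_params(n); im=ctrl.camera(n); h=cv2.cvtColor(im,cv2.COLOR_RGB2HSV)
    m=(((h[...,0]<8)|(h[...,0]>174))&(h[...,1]>150)&(h[...,2]>60)).astype(np.uint8)
    if n!="wrist": m[:175]=0; m[:,:290]=0; m[:,370:]=0
    if n=="side": m[:]=m
    k,_,st,c=cv2.connectedComponentsWithStats(m)
    L=sorted([(st[i,4],c[i].round(1).tolist(),st[i,:4].tolist()) for i in range(1,k)],reverse=True)[:2]
    print(n,L); return p,[l[1] for l in L]
s=ctrl.state(); print(s["tool_pos"])
pt,T=toms("top"); pw,W=toms("wrist")
if len(T)>1 and len(W)>1:
  for t in T:
    print([ (X.round(4).tolist(),round(float(e),4)) for X,e in (tri(ray("top",*t,pt),ray("wrist",*w,pw)) for w in W)])
np.save("pics/w7.npy",ctrl.camera("wrist"))
E
python3 lvl.py
```

```text
[0.43579655 0.02149734 0.14472739]
top [(np.int32(85), [330.6, 216.4], [326, 212, 10, 10]), (np.int32(85), [329.1, 227.5], [324, 223, 11, 10])]
wrist [(np.int32(1966), [330.3, 13.6], [293, 0, 76, 33])]
```

```bash
python3 - <<'E'
from h import *
p=ctrl.camera_params("wrist"); im=np.load("pics/w7.npy"); h=cv2.cvtColor(im,cv2.COLOR_RGB2HSV)
m=((h[...,0]<8)|(h[...,0]>174))&(h[...,1]>150)&(h[...,2]>60)
print([ (v,np.flatnonzero(m[v])[[0,-1]].tolist(),int(m[v].sum())) for v in range(0,33,4)])
r=np.flatnonzero(m.any(1))[-1]+.5; u=np.flatnonzero(m[int(r-1)]).mean(); e,d=ray("wrist",u,r,p); print(u,r)
for z in np.arange(.115,.15,.005):
    C=plane("top",329.1,227.5,z); v=C-e; L=np.linalg.norm(v)
    print(round(z,3),C.round(4),"miss mm",round(1000*(np.linalg.norm(np.cross(v,d))-.015),2), "below" if (np.cross(v,d)@np.array([0,1,0]))>0 else "above")
E
```

```text
[(0, [293, 368], 76), (4, [293, 367], 75), (8, [294, 366], 73), (12, [296, 364], 69), (16, [298, 362], 65), (20, [301, 359], 59), (24, [305, 355], 51), (28, [311, 349], 39), (32, [322, 340], 19)]
330.5 32.5
0.115 [ 0.5686 -0.0017  0.115 ] miss mm 0.16 below
0.12 [ 0.5678 -0.0017  0.12  ] miss mm 0.56 below
0.125 [ 0.5671 -0.0017  0.125 ] miss mm 0.96 below
0.13 [ 0.5664 -0.0018  0.13  ] miss mm 1.36 below
0.135 [ 0.5657 -0.0018  0.135 ] miss mm 1.77 below
0.14 [ 0.565  -0.0018  0.14  ] miss mm 2.18 below
0.145 [ 0.5643 -0.0018  0.145 ] miss mm 2.59 below
```

```bash
python3 - <<'E'
from h import *
def circ(phi,dz,G=np.array([.4355,.0205,.054])):
    R=(Ro.from_euler('z',-8.3,degrees=True)*Ro.from_euler('y',phi,degrees=True)).as_matrix()
    t=np.linspace(0,2*np.pi,73); P=np.c_[.15+.098*np.cos(t),.098*np.sin(t),0*t+.006]
    return G+[0,0,dz]+P@R.T
out=[]
for im,dz,L in((np.load("pics/side0.npy"),0,[(0,(0,255,0))]),(ctrl.camera("side"),.0995,[(0,(0,255,0)),(4,(0,0,255))])):
    x0,y0=268,165; c=cv2.resize(im[y0:y0+105,x0:x0+100,::-1],None,fx=4,fy=4,interpolation=2); c=cv2.convertScaleAbs(c,alpha=1.6,beta=10)
    for phi,col in L:
        for X in circ(phi,dz): 
            u=(proj("side",X)+.5-[x0,y0])*4; cv2.circle(c,tuple(int(a) for a in u),1,col,-1)
    out.append(c)
cv2.imwrite("pics/cmp.png",np.hstack(out))
E
```

```text
(no output)
```

View pics/cmp.png

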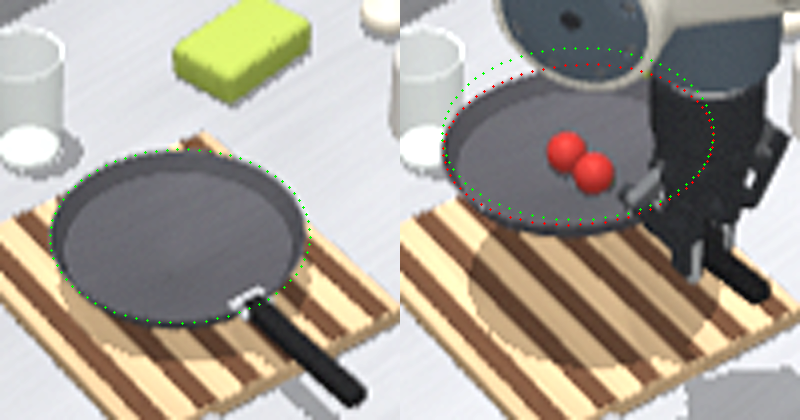

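The initial rim matches its overlay exactly. After the lift the pan sags by a few degrees: its far-left edge at (470,95) lies along the red 4° curve, and its near edge at y=232 is below both curves. I'll read edge profiles to split pitch from roll.

```bash
python3 - <<'E'
from h import *
a=np.load("pics/side0.npy").astype(int); b=ctrl.camera("side").astype(int)
for x in(295,303,310): print(x,"init",[tuple(a[y,x].tolist()) for y in range(238,249)],"\n now",[(y,*b[y,x].tolist()) for y in range(212,228)])
t0=np.load("pics/top0.npy").astype(int); t=ctrl.camera("top").astype(int)
for im in(t0,t):
  for y in(205,215,222,230): 
    g=im[y,280:385]; m=(g.max(1)<85)&(np.ptp(g,axis=1)<25); i=np.flatnonzero(m); print(y,280+i[0],280+i[-1],end=' | ')
  for x in(315,330,345): g=im[170:270,x]; m=(g.max(1)<85)&(np.ptp(g,axis=1)<25); i=np.flatnonzero(m); print("col",x,170+i[0],170+i[-1],end=' | ')
  print()
E
```

```text
295 init [(58, 58, 62), (57, 57, 61), (59, 59, 62), (58, 57, 62), (38, 38, 42), (29, 25, 23), (69, 53, 39), (109, 90, 67), (118, 99, 74), (117, 99, 74), (117, 99, 74)] 
 now [(212, 61, 61, 65), (213, 63, 61, 66), (214, 60, 60, 64), (215, 60, 60, 64), (216, 59, 58, 63), (217, 61, 59, 65), (218, 62, 61, 65), (219, 55, 55, 59), (220, 39, 39, 42), (221, 33, 30, 30), (222, 49, 34, 27), (223, 56, 36, 24), (224, 54, 35, 25), (225, 51, 34, 23), (226, 50, 33, 23), (227, 46, 29, 21)]
303 init [(57, 57, 60), (58, 58, 61), (59, 58, 62), (58, 58, 61), (57, 57, 60), (58, 59, 63), (48, 48, 52), (32, 31, 34), (37, 29, 26), (50, 34, 25), (52, 34, 24)] 
 now [(212, 61, 61, 65), (213, 59, 60, 63), (214, 59, 59, 64), (215, 60, 59, 64), (216, 58, 57, 62), (217, 60, 59, 64), (218, 58, 59, 62), (219, 60, 60, 64), (220, 62, 61, 66), (221, 45, 46, 49), (222, 25, 26, 27), (223, 40, 37, 36), (224, 113, 95, 72), (225, 128, 108, 82), (226, 126, 106, 80), (227, 128, 108, 82)]
310 init [(56, 57, 61), (57, 57, 62), (57, 56, 60), (57, 57, 62), (59, 59, 63), (57, 57, 61), (60, 60, 64), (44, 44, 47), (22, 22, 26), (81, 69, 55), (111, 94, 70)] 
 now [(212, 55, 55, 59), (213, 57, 57, 61), (214, 59, 58, 62), (215, 58, 58, 62), (216, 59, 58, 63), (217, 58, 58, 63), (218, 58, 57, 62), (219, 60, 60, 64), (220, 57, 56, 60), (221, 45, 46, 49), (222, 35, 35, 37), (223, 29, 30, 33), (224, 40, 31, 28), (225, 48, 32, 22), (226, 48, 29, 20), (227, 93, 75, 54)]
205 305 354 | 215 298 360 | 222 297 362 | 230 297 362 | col 315 196 254 | col 330 193 260 | col 345 170 254 | 
205 298 357 | 215 296 362 | 222 295 362 | 230 296 362 | col 315 190 260 | col 330 187 269 | col 345 170 250 |
```

```bash
cat > fit.py <<'E'
from h import *
def edges(n,im,dirs,c0):
    # outward edge of dark pan from centre c0 along dirs: last dark grey pixel
    o=[]
    for d in dirs:
        d=np.array(d,float);d/=np.linalg.norm(d); last=0
        for r in np.arange(15,60,.25):
            u=c0+d*r; g=cv2.getRectSubPix(im,(1,1),(float(u[0]),float(u[1])))[0,0].astype(int)
            if g.max()<85 and np.ptp(g)<12: last=r
            elif r-last>3: break
        o.append(last)
    return np.array(o)
def model(n,G,yaw,q,dirs,c0):  # q: dz, pitch(sag), roll ; rim polygon crossing
    R=(Ro.from_euler('z',yaw,degrees=True)*Ro.from_euler('yx',[q[1],q[2]],degrees=True)).as_matrix()
    t=np.linspace(0,2*np.pi,361); P=np.c_[.15+.098*np.cos(t),.098*np.sin(t),0*t+.006]
    U=np.array([proj(n,X,PAR[n]) for X in G+[0,0,q[0]]+P@R.T])-c0; a=np.unwrap(np.arctan2(U[:,1],U[:,0])); r=np.hypot(*U.T)
    o=[]
    for d in dirs: b=np.arctan2(d[1],d[0]); o.append(r[np.argmin(abs(np.angle(np.exp(1j*(a-b)))))])
    return np.array(o)
PAR={n:ctrl.camera_params(n) for n in("top","side")}
E
python3 - <<'E'
from fit import *
G=np.array([.4355,.0205,.054]); C=G+.15*np.array([np.cos(np.radians(8.3)),-np.sin(np.radians(8.3)),0])
D={"side":[(np.cos(a),np.sin(a)) for a in np.radians([90,105,120,135,150,165,180,195,210,225])],"top":[(np.cos(a),np.sin(a)) for a in np.radians([120,140,160,180,200,220,240,260,280,300,320,340])]}
A=[];b=[]
for n in D:
    im0=np.load(f"pics/{n}0.npy"); im=ctrl.camera(n)
    c0=proj(n,C+[0,0,.006]); c1=proj(n,C+[0,0,.1055])
    e0=edges(n,im0,D[n],c0)-model(n,G,-8.3,[0,0,0],D[n],c0)
    z=[.0995,0,0]; m=model(n,G,-8.3,z,D[n],c1); e1=edges(n,im,D[n],c1)-m
    J=np.c_[(model(n,G,-8.3,[.1045,0,0],D[n],c1)-m)/5,(model(n,G,-8.3,[.0995,4,0],D[n],c1)-m)/4,(model(n,G,-8.3,[.0995,0,4],D[n],c1)-m)/4]
    print(n,e0.round(1),e1.round(1)); A.append(J); b.append(e1-np.median(e0) if 0 else e1-e0)
A=np.vstack(A);b=np.hstack(b); k=abs(b)<6
from scipy.optimize import lsq_linear,least_squares
for cols in([0,1,2],[1,2]): r=least_squares(lambda q:A[k][:,cols]@q-b[k],np.zeros(len(cols)),loss="soft_l1"); print(cols,r.x.round(2),r.fun.round(1))
E
```

```text
side [ 1.1  1.1  1.3  0.6 -0.2 -0.4  0.3  0.3 -0.2 -0.3] [ 4.   4.2  4.6  4.3  3.   1.9 -1.1 -4.2 -5.8 -6. ]
top [-1.7 -1.5 -2.3 -1.5 -1.2 -1.7 -0.8 -1.3 -1.  -1.1 -0.8 -0.9] [-14.1  -0.9  -0.7  -1.2  -1.   -1.4  -2.2  -2.6  -2.8  -2.7  -2.2  -2.8]
[0, 1, 2] [-5.15  3.51 -0.96] [-0.1 -0.   0.1 -0.   0.2 -0.4  0.1  0.1 -0.1  0.  -0.5 -1.6 -0.6 -0.8
 -1.4 -0.  -0.2  0.3  0.3  0.3  1.3]
[1, 2] [ 4.55 -2.82] [-0.6 -0.4  0.   0.1  0.5 -0.1 -0.1 -0.3 -0.1  0.3 -0.4 -1.5 -0.5 -0.7
 -1.4 -0.  -0.2  0.3  0.4  0.5  1.4]
```

The pan is pitched nose-down by about 4°, with little roll. I'll pitch the tool up by 4° and check.

```bash
python3 -m pendant '[[[255,0,0,-0.1,0,0.01,0],[255,0,0,-0.1,0,0.02,0],[255,0,0,-0.1,0,0.02,0],[255,0,0,0,0,0.02,0],[255,0,0,0,0,0,0],[255,0,0,0,0,0,0]]]'
cat > chk.py <<'E'
from fit import *
import sys
yaw,gx,gy,gz=map(float,sys.argv[1:5]); G=np.array([gx,gy,gz]); y=np.radians(yaw); C=G+.15*np.array([np.cos(y),np.sin(y),0])
A0={"side":eval(sys.argv[5]),"top":eval(sys.argv[6])}; A=[];b=[]
for n in A0:
    D=[(np.cos(a),np.sin(a)) for a in np.radians(A0[n])]; c=proj(n,C+[0,0,.006]); im=ctrl.camera(n); m=model(n,G,yaw,[0,0,0],D,c)
    e=edges(n,im,D,c)-m-(0.4 if n=="side" else -1.3); print(n,e.round(1))
    u=C; J=np.c_[(model(n,G,yaw,[.005,0,0],D,c)-m)/5,(model(n,G,yaw,[0,4,0],D,c)-m)/4,(model(n,G,yaw,[0,0,4],D,c)-m)/4,(model(n,G+[.005,0,0],yaw,[0,0,0],D,c)-m)/5,(model(n,G+[0,.005,0],yaw,[0,0,0],D,c)-m)/5]
    A.append(J);b.append(e)
A=np.vstack(A);b=np.hstack(b);k=abs(b)<7
from scipy.optimize import least_squares
for cols in([0,1,2],[0,1,2,3,4]): r=least_squares(lambda q:A[k][:,cols]@q-b[k],np.zeros(len(cols)),loss="soft_l1"); print("dz mm,sag deg,roll deg,(dx,dy mm)",r.x.round(2),"res",r.fun.round(1))
E
python3 chk.py -8.2 .4355 .0210 .1565 "[90,105,120,135,150,165,180,195,210,225]" "[140,160,180,200,220,240,260,280,300,320,340]"; python3 tom.py
```

```text
time: 17.07
tool_pos: [0.4353, 0.0216, 0.1481]
tcp_rot: [[0.988, -0.139, 0.071], [-0.139, -0.99, -0.005], [0.071, -0.005, -0.997]]
contact_force: [0.3, 0.2, -2.8]
finger_gap: 0.0169
grip_force: 58.7
side [ 1.9  2.3  1.7  1.4  1.1 -0.3 -0.3 -0.7 -1.2 -1.7]
top [ 0.3  0.8 -0.2  0.2  0.4 -0.2 -0.3 -0.4 -0.5 -0.2 -0.8]
dz mm,sag deg,roll deg,(dx,dy mm) [-10.48  -1.12   1.53] res [ 0.2 -0.4 -0.1  0.  -0.2  0.8  0.3  0.1 -0.1  0.1 -0.2 -0.9 -0.  -0.5
 -0.7 -0.1 -0.  -0.1  0.1 -0.2  0.5]
dz mm,sag deg,roll deg,(dx,dy mm) [-9.76 -1.04  1.66 -0.25  0.74] res [ 0.1 -0.4 -0.1  0.  -0.1  0.9  0.4  0.2 -0.1  0.1  0.  -0.6  0.3 -0.2
 -0.5 -0.1 -0.1 -0.2 -0.1 -0.5  0.3]
[ 0.44073395  0.0362116  -0.41765546  0.03956371 -1.05541044  0.97197624] [0.43585907 0.02164491 0.14809793] [ 0.06421058 -0.08417532 -2.82383847]
top 62 [330.6 215. ] [ 0.616 -0.006]
top 66 [328.9 226.2] [ 0.582 -0.001]
side 105 [312.3 201.3] [ 0.67  -0.083]
```

The pan is now level within about 1.5°, and the tomatoes have risen about 10 cm. Next comes the quarter turn about the pan's axis, with the handle going to +y.

```bash
python3 -m pendant '[[[255,0,-0.15,0,-0.001,0,0.01],[255,0,-0.45,0,-0.002,0,0.03],[255,0.02,-0.75,0,-0.004,0,0.05],[255,0.03,-0.9,0,-0.004,0,0.06],[255,0.03,-0.9,0,-0.004,0,0.06],[255,0.03,-0.9,0,-0.004,0,0.06],[255,0.03,-0.9,0,-0.005,0,0.06],[255,0.03,-0.9,0,-0.004,0,0.06],[255,0.03,-0.9,0,-0.004,0,0.06],[255,0.03,-0.9,0,-0.004,0,0.06]]]'
python3 -m pendant '[[[255,0.03,-0.9,0,-0.005,0,0.06],[255,0.03,-0.9,0,-0.004,0,0.06],[255,0.03,-0.9,0,-0.004,0,0.06],[255,0.03,-0.9,0,-0.004,0,0.06],[255,0.03,-0.9,0,-0.005,0,0.06],[255,0.03,-0.9,0,-0.004,0,0.06],[255,0.03,-0.9,0,-0.004,0,0.06],[255,0.03,-0.9,0,-0.004,0,0.06],[255,0.03,-0.9,0,-0.005,0,0.06],[255,0.03,-0.9,0,-0.004,0,0.06]]]'; python3 tom.py
```

```text
time: 18.1
tool_pos: [0.4656, 0.0921, 0.1484]
tcp_rot: [[0.791, -0.609, 0.057], [-0.608, -0.793, -0.037], [0.068, -0.005, -0.998]]
contact_force: [0.3, -0.4, -2.8]
finger_gap: 0.017
grip_force: 58.6
time: 18.93
tool_pos: [0.5386, 0.1434, 0.1488]
tcp_rot: [[0.309, -0.951, 0.023], [-0.949, -0.309, -0.062], [0.066, -0.003, -0.998]]
contact_force: [0.9, -0.2, -3.4]
finger_gap: 0.0172
grip_force: 58.6
[ 0.58252092  0.31200218 -0.08351634  0.06897227 -1.19077853 -0.29406833] [0.53856426 0.14343229 0.14881507] [ 0.91837167 -0.24433845 -3.42255974]
top 67 [334.  219.9] [ 0.602 -0.016]
top 65 [322.8 223.2] [0.592 0.017]
side 102 [311.6 202.2] [ 0.668 -0.079]
```

```bash
python3 -m pendant '[[[255,0.03,-0.9,0,-0.004,0,0.06],[255,0.03,-0.9,0,-0.004,0,0.06],[255,0.03,-0.9,0,-0.004,0,0.06],[255,0.03,-0.9,0,-0.004,0,0.06],[255,0.03,-0.9,0,-0.005,0,0.06],[255,0.03,-0.9,0,-0.004,0,0.06],[255,0.02,-0.75,0,-0.003,0,0.05],[255,0.01,-0.6,0,-0.002,0,0.04],[255,0,-0.3,0,-0.001,0,0.02],[255,0,-0.15,0,0,0,0.01]]]'
python3 -m pendant '[[[255,0,0,0,0,0,0],[255,0,0,0,0,0,0],[255,0,0,0,0,0,0]]]'; python3 - <<'E'
from h import *
s=ctrl.state();R=s["tcp_rot"];p=s["tool_pos"];y=np.degrees(np.arctan2(R[1,0],R[0,0]));g=p-.008*R[:,2]; print("yaw",y,"grip",g.round(4))
c=g+.15*R[:,0]; print("pan axis",c)
import subprocess
print(subprocess.run(["python3","chk.py",str(y),str(g[0]),str(g[1]),str(g[2]-.005),"[75,90,105,120,135,150,165,180,195,210]","[140,160,200,220,240,260,280,300,320,340]"],capture_output=True,text=True).stdout)
E
python3 tom.py
```

```text
time: 19.87
tool_pos: [0.6091, 0.148, 0.149]
tcp_rot: [[-0.162, -0.987, -0.008], [-0.985, 0.162, -0.065], [0.065, -0.003, -0.998]]
contact_force: [-0.9, -0.4, -4.0]
finger_gap: 0.017
grip_force: 58.7
time: 20.12
tool_pos: [0.6085, 0.1481, 0.1494]
tcp_rot: [[-0.161, -0.987, -0.008], [-0.985, 0.161, -0.065], [0.065, -0.003, -0.998]]
contact_force: [-0.4, 0.7, -4.2]
finger_gap: 0.017
grip_force: 58.7
yaw -99.28065946056262 grip [0.6085 0.1486 0.1573]
pan axis [0.58440849 0.00089295 0.16715451]
side [ 0.2  0.4  0.8  0.2 -0.1 -4.9 20.5 -0.5  0.4  0.3]
top [-0.1  0.9  0.   0.7  0.1  0.2  0.7  0.4  0.7 -0.3]
dz mm,sag deg,roll deg,(dx,dy mm) [3.38 1.32 1.86] res [ 0.3  0.  -0.7 -0.1 -0.2  4.6  0.5  0.1  0.4  0.1 -0.9  0.  -0.6  0.
 -0.1 -0.6 -0.3 -0.7  0.2]
dz mm,sag deg,roll deg,(dx,dy mm) [ 3.53  1.75  1.89  0.48 -0.27] res [ 0.3  0.  -0.7 -0.1 -0.3  4.6  0.5  0.1  0.3 -0.1 -1.  -0.  -0.6  0.1
  0.  -0.5 -0.2 -0.6  0.3]

[ 0.51794975  0.46104454  0.14965102  0.05462612 -1.29891531 -0.69580302] [0.608549   0.14808004 0.14941245] [ 0.13277405 -0.81227557 -3.33734428]
top 65 [322.  220.8] [0.599 0.02 ]
top 65 [333.8 222.6] [ 0.593 -0.016]
side 48 [316.2 200.1] [ 0.665 -0.097]
side 51 [307.  204.5] [ 0.67  -0.061]
```

```bash
python3 -m pendant '[[[255,0,0,0,-0.005,0.005,0],[255,0,0,0,-0.01,0.01,0],[255,0,0,0,-0.005,0.005,0],[255,0,0,0,0,0,0],[255,0,0,0,0,0,0],[255,0,0,0,0,0,0],[255,0,0,0,0,0,0],[255,0,0,0,0,0,0]]]'; python3 - <<'E'
from h import *
s=ctrl.state();R=s["tcp_rot"];p=s["tool_pos"];y=np.degrees(np.arctan2(R[1,0],R[0,0]));g=p-.008*R[:,2]; print("yaw",y,"grip",g.round(4))
import subprocess
print(subprocess.run(["python3","chk.py",str(y),str(g[0]),str(g[1]),str(g[2]),"[75,90,105,120,135,180,195,210]","[140,160,200,220,240,260,280,300,320,340]"],capture_output=True,text=True).stdout)
for t in([322,220.8],[333.8,222.6]): print(plane("top",*t,.143))
# pan handle direction in top view: dark pixels left of the rim
im=ctrl.camera("top").astype(int); m=(im.max(2)<45); m[:, :250]=0; m[:,296:]=0; m[:190]=0;m[240:]=0; v,u=np.nonzero(m); print(len(u),u.min() if len(u) else 0)
s=ctrl.state(); print(abs(s["dq"]).max(),s["time"])
E
python3 tom.py
```

```text
time: 20.98
tool_pos: [0.6087, 0.148, 0.1492]
tcp_rot: [[-0.162, -0.986, -0.031], [-0.983, 0.164, -0.082], [0.086, 0.017, -0.996]]
contact_force: [-0.3, -0.9, -3.2]
finger_gap: 0.017
grip_force: 58.7
yaw -99.32996784503506 grip [0.609  0.1486 0.1572]
side [ 0.7  0.9  1.3  0.9  0.6 -0.3 -0.4 -0.9]
top [ 0.   0.5 -0.3  0.6 -0.2 -0.1  0.6  0.   0.6 -0.4]
dz mm,sag deg,roll deg,(dx,dy mm) [-3.79 -0.57  0.18] res [ 0.1 -0.  -0.4 -0.   0.3  0.2  0.   0.4  0.  -0.5  0.2 -0.8  0.  -0.1
 -0.8 -0.1 -0.7  0.3]
dz mm,sag deg,roll deg,(dx,dy mm) [-3.63  0.01  0.03  0.82  0.12] res [ 0.2 -0.  -0.4 -0.   0.3  0.4  0.   0.2 -0.2 -0.6  0.3 -0.6  0.2  0.1
 -0.6 -0.  -0.6  0.3]

this script no longer has the robot
[ 0.51922643  0.47984317  0.17724171  0.05696889 -1.33619556 -0.69794227] [0.60870437 0.14795097 0.14928783] [ 0.04876341 -0.0132331  -3.74285053]
top 64 [322.1 220.6] [0.599 0.019]
top 66 [333.8 222.2] [ 0.594 -0.016]
side 51 [316.5 199.1] [ 0.668 -0.1  ]
side 54 [307.  203.7] [ 0.673 -0.063]Exception ignored in: <_io.TextIOWrapper mode='rw' encoding='UTF-8'>
Traceback (most recent call last):
BrokenPipeError: [Errno 32] Broken pipe
```

The pan is level within about 0.6°, square to the board and still, with both tomatoes in the middle. I'll hand it in.

```bash
python3 -c "
from rig import ctrl
print(ctrl.job_done())"
```

```text
the job is handed in; nothing more can be done
None
```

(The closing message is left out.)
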